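Ready the refill jars: caps in the tilt-out bin, dipper on the saucer

TASK

Get the jars in the yellow crate ready for refilling: push the button on top of the black tilt-out bin and let its front swing right out by itself, take the safety cap off every capped jar (squeeze both side tabs and turn anticlockwise) and put all the caps in the bin, then push the bin shut until it catches. Also lift the dipper off its hook and stand it upright in the grey saucer, and leave the spoon and its rest where they are.

Things in the scene. Friction and masses are not known exactly. Their poses are not given: they have to be found in the camera images.
- crate: yellow plastic crate, fixed, 262 x 262 mm, walls 75 mm high, divided 2 x 2; origin under its centre. Each cell holds tight an empty square glass jar, 100 mm wide; jar axes at (+-60, +-60) mm in the crate's frame, shoulder 115 mm above the shelf, neck 38 mm across and 30 mm high. 2 or 3 jars are capped, the others already open
- cap0_c (a point): white squeeze-and-turn safety cap of the jar at (-60, -60) mm in the crate; no reading if that jar starts open. Skirt 55 mm across, 32 mm high, 55 g. The point is on its axis, 17 mm above its lower edge, 134 mm above the shelf while on the jar; z up. Two grey rocker tabs, 18 mm wide, on its +y and -y sides: thumb pads 2 to 15 mm above the point, leaning out to 66 mm over both; 57 mm when pressed home
- cap1_c (a point): cap of the jar at (-60, +60), the same as cap0 and read the same way. How they all come off: only while both pads are pressed home (about 3 N each to start, 10 N to go home) do the teeth below clear the catches on the neck; it then turns anticlockwise seen from above and lifts straight off after any turn of 45 to 125 degrees. Unpressed it neither turns nor lifts, and clockwise it is at its stop
- cap2_c (a point): cap of the jar at (+60, -60), the same as cap0. Caps 1 and 2 stand a quarter turn round from caps 0 and 3: read each cap's own y axis for its tabs
- cap3_c (a point): cap of the jar at (+60, +60), the same as cap0
- bin: black plastic tilt-out bin, fixed: housing 150 deep (x) x 250 wide (y) x 204 mm high, open at the front, which is its -x side; origin under its centre, on the shelf
- bucket (a joint): tilt (rad) of the bin's sprung front bucket about a level hinge along the bin's y, 71 mm in front of the bin's origin and 12 mm up: about 0 shut and caught, 0.7 fully out. A spring (2 to 3 N at the panel's top) opens it when the catch lets go. To shut, push the panel's face back (3 N, at the end about 7 N to ride over the catch) to 0 or just beyond; it then stays at about 0.01
- bucket_rim (a point): middle of the top edge of the bucket's front panel, 185 mm from the hinge; panel 236 mm wide, flat, 6 mm thick, its outer face 3 mm in front of this point. Fully out, the edge has swung 119 mm forward and 43 mm down, leaving a mouth 119 x 228 mm between it and the housing's front; the catch's small striker bar stands 20 mm behind its top middle
- bucket_in (a point): middle of the bucket's inner floor, 55 mm behind the hinge (floor 98 mm along its x, 228 mm along its y, walls at least 98 mm high); tilts with the bucket, whose x points to the back of the bin and z up when shut
- latch_top (a point): centre of the top of the grey push button, 32 x 50 mm, on the bin's roof, 37 mm in front of the bin's origin, 214 mm above the shelf. Pressed straight down (2 N to start, 5 N for its full 8 mm; it lets go after about 5 mm) it frees the bucket; it springs back up when left
- latch (a joint): how far the push button is pressed in (m): 0 up, 0.008 fully down
- hook (a point): saddle of the hook on a fixed steel rod stand (rod 7 mm thick), at the rod's middle, 258 mm above the shelf. The arm comes from a post 70 mm away in the point's +x, 269 mm high; the arm's end turns up 11 mm at 16 mm from this point in the point's -x
- dipper_c (a point): steel dipper, 0.1 to 0.2 kg, hanging upright: cup 62 mm across, 60 mm high; flat strap 28 mm wide (y), 6 mm thick (x) rising from it to 215 mm above the cup's underside. The point is on the strap's line 107 mm above the underside; z up. The hook passes through the strap's hole, 18 mm wide, 175 to 207 mm above the underside; a lift of 12 to 24 mm clears the hook's end. Pinched near the top it hangs plumb
- saucer: grey ceramic planter saucer, loose, 0.5 kg, 152 mm across and 22 mm high, inner floor 6 mm above its underside and about 116 mm across; origin at the centre of its underside
- spoon_rest: wooden spoon rest, 230 x 95 x 18 mm, bystander; origin under its centre
- spoon: wooden spoon, 200 mm, lying on the spoon rest, bystander; origin under its middle
Things that resemble listed ones, but are neither listed nor needed, are in the scene too. Of the things that look like the saucer, take the one that is farthest to the robot's right at the start.

How it is judged:
By the outcome, as a careful person would: the job done as asked, in the order asked, and still so for the second after the job is handed in, with the robot touching nothing.
Of cap0, cap1, cap2, cap3 only 2 to 3 are there at a start; the rules pass over those that are not, and their reading is None.
At some moment in a run one of saucer may be knocked a few centimetres aside while the robot is not near it.
It also fails if it takes over 210 s, if anything falls off the work surface, if the arm or the gripper's body presses on something with over 40 N, if the wrist force passes 120 N, or if a joint passes its speed limit or range.

ROBOT

A 6-joint arm with a two-finger parallel gripper is mounted at the origin on the work surface. World frame = base frame: x ahead of the robot, y to its left, z up, the work surface at z = 0. Lengths are in m, angles in rad, forces in N, time in s.
With the tool pointing down it reaches from about 0.25 to 0.725 m from the base axis. Payload 4 kg.
Tool frame: the origin (TCP) lies at the very end of the fingers, on their centre line; the grasp point (between the pads) lies 19 mm behind it; z points along the fingers, y is the line along which they close (so a half turn about z gives the same grasp; the last joint's range is limited). The gripper opens to 85 mm and grips with 20 to 120 N. Pads are 22 mm wide; open, the fingers measure 114 mm over their backs; the gripper's body (76 mm by 85 mm) begins 54 mm behind the grasp point. The pads swing forward as they close: fully open they stand 13 mm farther back than shut.
Start: joints at [-1.325, 0.241, 0.005, 1.335, 0, 1.571], TCP at [0.122, -0.485, 0.231] pointing down, gripper open.
Joint ranges: [-2.72, 2.72], [-1.05, 1.87], [-1.09, 1.28], [-1.99, 2.15], [-1.42, 1.44], [-3.14, 3.14]. Speed limits (rad/s): [2.79, 2.79, 3.14, 3.14, 3.14, 3.14].

INTERFACE

Orientations are given as a unit quaternion [x, y, z, w].
In Python, from workcell import bot, vision, workorder gives the robot as it stands.
- The arm moves only by the shell command python3 -m creep 'ROWS' [OPENING]. ROWS is JSON, a list of rows, each a list of 2 entries, a list of its own where there are three numbers: the shift along the tool's x, y, z in mm, then the turn, a rotation vector about the tool's x, y, z in rad. In form: [[[dx, dy, dz], [wx, wy, wz]], ...]. A call has 1 to 12 rows; each row shifts and turns the commanded pose from where the row before left it, along the tool's axes as they then stand; what a row does not reach is not made up. A row lasts 1/8 s, in which the tool goes at most 62.5 mm and 10.7 degrees, less where a joint would pass 70% of its speed; a pose out of reach is approached as far as the arm can. A call is refused whole if a number of a shift passes 62.5 or a number of a turn 0.188, either way. A call with a gripper value outside its range is refused whole. OPENING is the finger opening in mm, from 0 to 85.4, set as the call begins (- or left out, the last holds). The fingers move at their own pace and stop on an object; the grip force is fixed at half the most. Time passes only in rows, so rows that do not move let the fingers close. It gives the time, the measured TCP pose, the force, the opening and the grip force at its end, in the units of the state.
- bot.get_obs(): the state, without advancing time (a new reading comes with each control period).
- vision.camera(name): name is "side" or "top"; returns a dict with "image" (400x640x3 uint8, blue, green, red), "z_map" (400x640 float32, m along the optical axis (not along the pixel's ray), 0 where there is no reading), "K" (3x3 intrinsics, pixels), "k1" (the pictures are not rectified: a ray, as slopes to the right and down, at radius r is drawn at 1 + k1 r^2 times it, then the intrinsics apply), "rvec" (rotation vector, rad) and "tvec" (3), from world to camera coordinates, as OpenCV has them. Camera axes: x right, y down, z forward; pixel columns grow to the right and rows downward; lengths in m; the calibration is good to about 2 mm. A picture is of the moment at which its call begins.
- workorder.job_done(): hands the job in; it is judged then, once.
Trained networks look in a picture, given as the dict that the camera call returned (one of the last four; its "shot" number tells which), for a name from the list of things; names that differ only in an ending like _2 or _b are one class to them, and where a whole thing is asked for, a point or a joint stands for the part that bears it (a point fixed in the world has none). Each returns a list of dicts, best first, with "score" (0 to 1); they miss things now and then, are a little off and sometimes report something else, mostly with a low value. They report only what shows in the picture. A call takes as long as a camera call. They do not tell look-alikes from the thing itself.
- vision.spot_in(picture, query): "position" ([column, row] in pixels, amid what is visible of it).
- vision.place_of(picture, query): "position" ([column, row] in pixels: a listed point, or the origin of a listed thing).
The state is a dict: "clock": time; "joint_pos": joint angles; "joint_vel": joint speeds; "tau": joint torques, N m; "eef_pos": TCP position; "tool_rot": TCP orientation; "ft_force": force on the tool from outside, world axes, zero at the start; "ft_torque": the same for the moment, N m; "grip_width": finger opening in m; "grasp_force": force on a finger pad.
Only numpy, scipy, OpenCV 4.12 (cv2) and the standard library are available. Lean on these libraries where they do the work, as an engineer would, in place of code of your own. Each camera call takes 0.05 s, during which the arm holds its last target. There are 200 camera calls.

## Working session

There is one attempt and no reset: what is moved stays moved. The work goes in short steps, Python scripts to look and compute and a shell command to move; the robot and the scene stay as the last step left them, time stands still between calls to the robot, and variables do not carry over. Pictures are saved under pics/ and viewed, at most 14 in all, crops included, and the job is handed in when it is done.

```bash
ls; mkdir -p pics
cat > h.py <<'E'
import numpy as np, cv2
from scipy.spatial.transform import Rotation as R
from workcell import bot, vision, workorder
def ray(p,uv):
    K=p["K"];d=np.array([(uv[0]-K[0][2])/K[0][0],(uv[1]-K[1][2])/K[1][1]]);u=d.copy()
    for _ in range(20): u=d/(1+p["k1"]*(u@u))
    return np.array([u[0],u[1],1])
def cam(p):
    Rm=cv2.Rodrigues(np.array(p["rvec"],float))[0];return Rm,np.array(p["tvec"],float).ravel()
def deproj(p,uv,z=None):   # from z_map
    Rm,t=cam(p);u,v=int(round(uv[0])),int(round(uv[1]))
    if z is None:
        w=p["z_map"][max(v-1,0):v+2,max(u-1,0):u+2];w=w[w>0];z=np.median(w) if len(w) else np.nan
    return Rm.T@(ray(p,uv)*z-t)
def atz(p,uv,h):  # intersect with plane z=h
    Rm,t=cam(p);c=-Rm.T@t;d=Rm.T@ray(p,uv);return c+d*(h-c[2])/d[2]
def proj(p,X):
    Rm,t=cam(p);c=Rm@np.array(X)+t;s=c[:2]/c[2];s=s*(1+p["k1"]*(s@s));K=p["K"]
    return np.array([K[0][0]*s[0]+K[0][2],K[1][1]*s[1]+K[1][2]])
def cloud(p):
    Rm,t=cam(p);K=np.array(p["K"],float);h,w=p["z_map"].shape
    uu,vv=np.meshgrid(np.arange(w),np.arange(h));d=np.stack([(uu-K[0,2])/K[0,0],(vv-K[1,2])/K[1,1]],-1);s=d.copy()
    for _ in range(20): s=d/(1+p["k1"]*(s**2).sum(-1,keepdims=True))
    z=p["z_map"][...,None];P=np.concatenate([s*z,z],-1)-t
    P=P@Rm;P[p["z_map"]<=0]=np.nan;return P
def st():
    o=bot.get_obs();print(round(o["clock"],2),np.round(o["eef_pos"],4),np.round(R.from_quat(o["tool_rot"]).as_matrix(),3).tolist(),np.round(o["joint_pos"],3),np.round(o["ft_force"],1),o["grip_width"]);return o
E
cat > look.py <<'E'
from h import *
np.set_printoptions(suppress=True,precision=4)
st()
hz=dict(crate=0,cap0_c=.134,cap1_c=.134,cap2_c=.134,cap3_c=.134,bin=0,bucket_rim=.197,bucket_in=None,latch_top=.214,hook=.258,dipper_c=None,saucer=0,spoon_rest=0,spoon=.018)
for n in("top","side"):
    p=vision.camera(n);cv2.imwrite(f"pics/{n}0.png",p["image"])
    np.savez(f"pics/{n}0.npz",**{k:np.array(v) for k,v in p.items()})
    print(n,"cam at",-cam(p)[0].T@cam(p)[1])
    for q,h in hz.items():
        for r in vision.place_of(p,q)[:4]:
            if r["score"]<.2: continue
            print(q,round(r["score"],2),np.round(r["position"],1),"depth",deproj(p,r["position"]),"atz",atz(p,r["position"],h) if h is not None else "")
E
python3 look.py
```

```text
pics
0.0 [ 0.1215 -0.4844  0.2304] [[0.97, 0.243, -0.001], [0.243, -0.97, 0.002], [-0.0, -0.002, -1.0]] [-1.325  0.241  0.004  1.335 -0.     1.571] [-0.2 -0.3  0.7] 0.08551751266028636
top cam at [0.3735 0.0817 1.2771]
crate 0.9 [414.  231.4] depth [ 0.4996 -0.2349  0.0639] atz [ 0.5063 -0.2515  0.    ]
crate 0.3 [441.9 204.1] depth [ 0.5761 -0.3051  0.1498] atz [ 0.603  -0.3565  0.    ]
cap2_c 0.5 [446.  203.4] depth [ 0.5782 -0.3181  0.1501] atz [ 0.5811 -0.3238  0.134 ]
cap3_c 0.75 [407.1 212.5] depth [ 0.5499 -0.194   0.1507] atz [ 0.5525 -0.198   0.134 ]
cap3_c 0.46 [338.1 252.9] depth [0.433  0.0162 0.0063] atz [0.4271 0.0228 0.134 ]
bin 0.74 [265.2 199.7] depth [0.5817 0.2413 0.2096] atz [0.6226 0.2727 0.    ]
bucket_rim 0.73 [257.1 206. ] depth [0.563  0.2651 0.2086] atz [0.5651 0.2671 0.197 ]
bucket_in 0.61 [266. 206.] depth [0.5635 0.2392 0.2052] atz 
bucket_in 0.6 [443.  204.9] depth [ 0.5734 -0.3082  0.1501] atz 
latch_top 0.63 [252.5 197.8] depth [0.5867 0.2783 0.2147] atz [0.5868 0.2785 0.214 ]
latch_top 0.6 [264.4 208. ] depth [0.5575 0.2439 0.2046] atz [0.5559 0.2425 
[... 1364 characters left out ...]
 depth [0.616  0.0312 0.259 ] atz [0.6163 0.0302 0.258 ]
dipper_c 0.61 [299.9 177.6] depth [0.6179 0.036  0.1711] atz 
saucer 0.87 [373.6 392.8] depth [0.3275 0.5247 0.0055] atz [ 0.3271  0.5232 -0.    ]
saucer 0.86 [358.8 220.7] depth [0.4335 0.0299 0.0045] atz [0.4337 0.0264 0.    ]
saucer 0.86 [220.9 238.9] depth [0.8414 0.1865 0.0041] atz [0.8433 0.184  0.    ]
saucer 0.84 [286.4 377.7] depth [0.5355 0.5354 0.0055] atz [0.5363 0.534  0.    ]
spoon_rest 0.91 [380.4 299.9] depth [0.3374 0.2893 0.0081] atz [0.337  0.2851 0.    ]
spoon 0.78 [379.9 297.1] depth [0.3397 0.2819 0.0092] atz [0.3402 0.2865 0.018 ]
spoon 0.23 [299.3 178.3] depth [0.6193 0.0379 0.1697] atz [ 0.6617 -0.1018  0.018 ]
```

Run:
```python
import cv2
a=cv2.imread("pics/top0.png")[120:330,160:500]
cv2.imwrite("pics/a.png",cv2.resize(a,None,fx=2.35,fy=2.35,interpolation=cv2.INTER_CUBIC))
a=cv2.imread("pics/side0.png")[80:320,230:500]
cv2.imwrite("pics/b.png",cv2.resize(a,None,fx=2.5,fy=2.5,interpolation=cv2.INTER_CUBIC))
```

```text
(no output)
```

View pics/a.png

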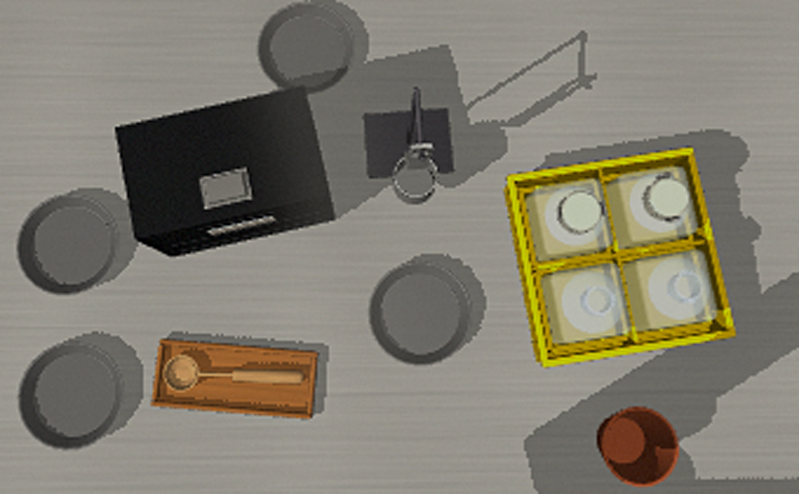

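View pics/b.png

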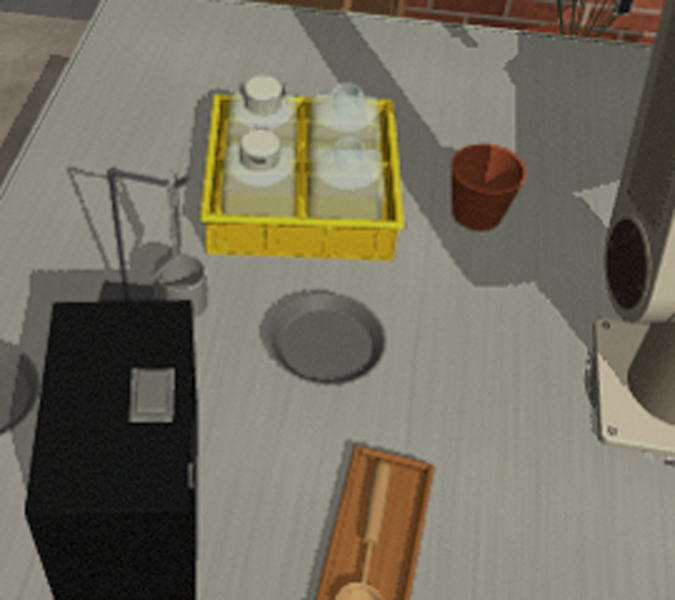

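Run:
```python
from h import *
np.set_printoptions(suppress=True,precision=4)
for n in("top","side"):
    p={k:v for k,v in np.load(f"pics/{n}0.npz",allow_pickle=True).items()};p["k1"]=float(p["k1"])
    P=cloud(p);X,Y,Z=P[...,0],P[...,1],P[...,2]
    print(n)
    def box(m,nm):
        q=P[m];r=cv2.minAreaRect(q[:,:2].astype(np.float32)*1000);print(nm,m.sum(),"c",np.round(r[0],1),"sz",np.round(r[1],1),"ang",round(r[2],1),"z",np.median(q[:,2]))
    I=p["image"].astype(int)
    yl=(I[...,0]<60)&(I[...,2]>110)&(I[...,1]>100)&(abs(Z-.075)<.008)&(Y<-.05)
    box(yl,"crate")
    box((abs(Z-.204)<.006)&(X>.5)&(Y>.12)&(Y<.5),"roof")
    m=(abs(Z-.214)<.004)&(X>.5)&(Y>.2)&(Y<.4);box(m,"button")
    for c in((.5525,-.198),(.581,-.322)):
        m=(abs(Z-.149)<.005)&(np.hypot(X-c[0],Y-c[1])<.05);box(m,"cap")
        (cx,cy),r=cv2.minEnclosingCircle(P[m][:,:2].astype(np.float32)*1000);print(cx,cy,r,P[m][:,:2].mean(0))
    m=(Z>.012)&(Z<.03)&(np.hypot(X-.427,Y-.024)<.1)
    (cx,cy),r=cv2.minEnclosingCircle(P[m][:,:2].astype(np.float32)*1000);print("saucer",cx,cy,r)
    m=(Z>.05)&(np.hypot(X-.62,Y-.03)<.13)
    q=P[m];
    for a,b in((.05,.08),(.08,.105),(.105,.13),(.13,.16),(.16,.2),(.2,.25),(.25,.3),(.3,.4)):
        s=q[(q[:,2]>=a)&(q[:,2]<b)]
        if len(s):print("z",a,b,len(s),s.min(0),s.max(0),s.mean(0))
t=cv2.imread("pics/top0.png")[190:226,392:462];s=cv2.imread("pics/side0.png")[105:155,310:360]
t=cv2.resize(t,None,fx=6,fy=6,interpolation=cv2.INTER_CUBIC);s=cv2.resize(s,None,fx=7,fy=7,interpolation=cv2.INTER_CUBIC)
o=np.zeros((570,420,3),np.uint8);o[:216]=t;o[217:567,:350]=s;cv2.imwrite("pics/c.png",o)
```

```text
top
crate 1033 c [ 510.5 -262.9] sz [274.3 274.5] ang 8.4 z 0.07543400274962131
roof 3811 c [618.8 278.4] sz [151.5 250.3] ang 12.7 z 0.2050666347086455
button 205 c [613.1 294.2] sz [125.5 217.7] ang 18.7 z 0.21428640471701915
cap 239 c [ 561.  -194.4] sz [52.6 57.3] ang 50.7 z 0.1499407122279244
561.4058227539062 -194.93505859375 33.460689544677734 [ 0.5601 -0.1949]
cap 236 c [ 576.6 -312.7] sz [54.2 56.5] ang 56.2 z 0.14960703687431368
577.3828735351562 -311.61016845703125 32.78908920288086 [ 0.5776 -0.3127]
saucer 432.882080078125 16.20285987854004 75.23910522460938
z 0.05 0.08 194 [ 0.5725 -0.004   0.0525] [0.6906 0.1551 0.0797] [0.6195 0.0286 0.0614]
z 0.08 0.105 54 [ 0.572  -0.0046  0.08  ] [0.6878 0.1566 0.1049] [0.6099 0.0428 0.0927]
z 0.105 0.13 59 [ 0.5728 -0.0041  0.1056] [0.6891 0.1491 0.1267] [0.6141 0.036  0.1146]
z 0.13 0.16 19 [0.5724 0.0118 0.1305] [0.6913 0.1508 0.1587] [0.6386 0.0594 0.1458]
z 0.16 0.2 43 [0.572  0.0112 0.1606] [0.6888 0.1539 0.1999] [0.6223 0.0544 0.1792]
z 0.2 0.25 116 [0.5717 0.0108 0.2003] [0.6892 0.1594 0.2456] [0.6106 0.1175 0.2094]
z 0.25 0
[... 547 characters left out ...]
75 32.709415435791016 [ 0.5758 -0.308 ]
saucer 431.8279724121094 18.03112030029297 76.2411880493164
z 0.05 0.08 130 [ 0.5708 -0.005   0.0507] [0.6919 0.1471 0.0799] [0.6189 0.0228 0.0674]
z 0.08 0.105 175 [ 0.5704 -0.0066  0.08  ] [0.6905 0.1461 0.105 ] [0.6201 0.0267 0.0933]
z 0.105 0.13 122 [ 0.5846 -0.0041  0.1051] [0.6916 0.0578 0.1297] [0.6253 0.0315 0.1134]
z 0.13 0.16 53 [0.5719 0.0136 0.1302] [0.6918 0.1429 0.1598] [0.6442 0.0346 0.1452]
z 0.16 0.2 66 [0.5704 0.0126 0.1601] [0.6924 0.1528 0.1999] [0.6342 0.0496 0.1793]
z 0.2 0.25 141 [0.5725 0.0132 0.2001] [0.6915 0.1596 0.2499] [0.626  0.0769 0.2163]
z 0.25 0.3 118 [0.6007 0.0142 0.2503] [0.6924 0.041  0.2723] [0.6439 0.0302 0.264 ]
```

View pics/c.png

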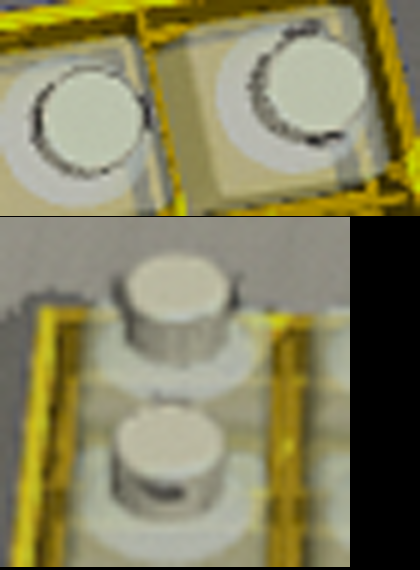

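Crop c: cap at crop (92,120) (jar +60,+60) has its tabs left and right, along crate y. The cap at (317,85) (jar +60,−60) has its tabs top and bottom, along crate x. Crate yaw is about 8.5° and bin yaw about 13°. The saucer farthest to the right is at (0.432, 0.017).

```bash
cat > to.py <<'E'
import sys; from h import *
# to.py x y z az(deg of tool x): translation in present tool axes (mm), then turn left
x,y,z,a=map(float,sys.argv[1:5]);o=bot.get_obs();M=R.from_quat(o["tool_rot"]);a=np.radians(a)
G=R.from_matrix(np.array([[np.cos(a),np.sin(a),0],[np.sin(a),-np.cos(a),0],[0,0,-1]]))
print("t",round(o["clock"],2),"pos",np.round(np.array(o["eef_pos"])*1e3,1),"j",np.round(o["joint_pos"],2),"F",np.round(o["ft_force"],1),"grip",round(o["grip_width"]*1e3,1))
print("shift now mm",np.round(M.inv().apply(np.array([x,y,z])-o["eef_pos"])*1e3,1),"turn",np.round((M.inv()*G).as_rotvec(),3),
 "shift if turned first",np.round(G.inv().apply(np.array([x,y,z])-o["eef_pos"])*1e3,1))
E
python3 -m creep '[[[0,0,-60],[0,0,-0.15]],[[0,0,-60],[0,0,-0.15]]]' 0; python3 to.py .581 .273 .30 103
```

```text
clock: 1.75
eef_pos: [0.1215, -0.4842, 0.3518]
tool_rot: [0.962, 0.272, 0.0, -0.001]
ft_force: [0.4, -1.8, -0.1]
grip_width: 0.0516
grasp_force: 0.0
t 1.75 pos [ 121.5 -484.2  351.8] j [-1.32  0.23  0.3   1.64  0.    1.27] F [ 0.4 -1.8 -0.1] grip 51.6
shift now mm [ 787.8 -404.6   53.5] turn [-0.002 -0.002 -1.247] shift if turned first [634.4 618.1  51.8]
```

```bash
python3 -m creep '[[[49,-25,0],[0,0,0]],[[49,-25,0],[0,0,0]],[[49,-25,0],[0,0,0]],[[49,-25,0],[0,0,0]],[[49,-25,0],[0,0,0]],[[49,-25,0],[0,0,0]],[[49,-25,0],[0,0,0]],[[49,-25,0],[0,0,0]]]' >/dev/null
python3 -m creep '[[[49,-25,0],[0,0,0]],[[49,-25,0],[0,0,0]],[[49,-25,0],[0,0,0]],[[49,-25,0],[0,0,0]],[[49,-25,0],[0,0,0]],[[49,-25,0],[0,0,0]],[[49,-25,0],[0,0,0]],[[49,-25,0],[0,0,0]]]' >/dev/null
python3 -m creep '[[[0,0,6],[0,0,-0.156]],[[0,0,6],[0,0,-0.156]],[[0,0,6],[0,0,-0.156]],[[0,0,6],[0,0,-0.156]],[[0,0,6],[0,0,-0.156]],[[0,0,6],[0,0,-0.156]],[[0,0,6],[0,0,-0.156]],[[0,0,6],[0,0,-0.156]],[[0,0,0],[0,0,0]]]' >/dev/null
python3 to.py .581 .273 .24 103
```

```text
t 4.88 pos [583.9 263.8 302.5] j [0.42 0.54 0.63 1.66 0.   1.77] F [ 0.3 -0.1  0.8] grip -0.1
shift now mm [ 9.6 -0.7 62.5] turn [-0.002  0.    -0.006] shift if turned first [ 9.6 -0.7 62.5]
```

```bash
python3 -m creep '[[[5,0,30],[0,0,0]],[[5,0,30],[0,0,0]],[[0,0,20],[0,0,0]],[[0,0,5],[0,0,0]],[[0,0,3],[0,0,0]],[[0,0,3],[0,0,0]],[[0,0,3],[0,0,0]],[[0,0,2],[0,0,0]],[[0,0,0],[0,0,0]],[[0,0,0],[0,0,0]]]'
python3 to.py .581 .273 .207 103
```

```text
clock: 6.12
eef_pos: [0.5826, 0.2739, 0.208]
tool_rot: [0.624, 0.781, 0.001, 0.0]
ft_force: [2.1, 1.4, 2.8]
grip_width: 0.0001
grasp_force: 1.8
t 6.12 pos [582.6 273.9 208. ] j [ 0.44  0.54  0.39  1.42 -0.    1.79] F [2.1 1.4 2.8] grip 0.1
shift now mm [-0.5 -1.7  1. ] turn [ 0.002 -0.    -0.004] shift if turned first [-0.5 -1.7  1. ]
```

```bash
python3 -m creep '[[[0,0,2],[0,0,0]],[[0,0,1.5],[0,0,0]],[[0,0,0],[0,0,0]],[[0,0,0],[0,0,0]]]'
python3 -m creep '[[[0,0,-30],[0,0,0]],[[0,0,-50],[0,0,0]],[[0,0,-50],[0,0,0]],[[0,0,0],[0,0,0]],[[0,0,0],[0,0,0]]]' 85
python3 - <<'E'
from h import *
for n in("top","side"):
    p=vision.camera(n);P=cloud(p);cv2.imwrite(f"pics/{n}1.png",p["image"])
    for q in("bucket_rim","bucket_in"):
        for r in vision.place_of(p,q)[:2]: print(n,q,round(r["score"],2),np.round(r["position"],1),np.round(deproj(p,r["position"]),3),np.round(atz(p,r["position"],.154),3))
    m=(P[...,2]>.145)&(P[...,2]<.165)&(abs(P[...,0]-.44)<.08)&(abs(P[...,1]-.24)<.17)
    q=P[m];print(len(q),np.round(q.min(0),3),np.round(q.max(0),3),np.round(q.mean(0),3)) if len(q) else 0
p=vision.camera("top");i=p["image"][130:320,170:480];cv2.imwrite("pics/d.png",cv2.resize(i,None,fx=2.5,fy=2.5))
E
```

```text
clock: 6.62
eef_pos: [0.5826, 0.2739, 0.206]
tool_rot: [0.624, 0.781, 0.002, 0.001]
ft_force: [0.4, -0.2, 10.6]
grip_width: -0.0002
grasp_force: 5.2
clock: 7.25
eef_pos: [0.5814, 0.2735, 0.3322]
tool_rot: [0.624, 0.781, -0.001, -0.001]
ft_force: [0.3, 1.2, -1.0]
grip_width: 0.0847
grasp_force: 0.0
top bucket_in 0.97 [261.  210.4] [0.461 0.167 0.744] [0.559 0.262 0.154]
102 [0.448 0.125 0.145] [0.503 0.184 0.164] [0.464 0.149 0.154]
side bucket_rim 0.74 [350.2 247.4] [0.436 0.235 0.154] [0.436 0.235 0.154]
side bucket_in 0.68 [331.5 141.3] [ 0.562 -0.17   0.146] [ 0.561 -0.161  0.154]
690 [0.407 0.125 0.145] [0.52  0.385 0.165] [0.449 0.26  0.153]
```

View pics/d.png

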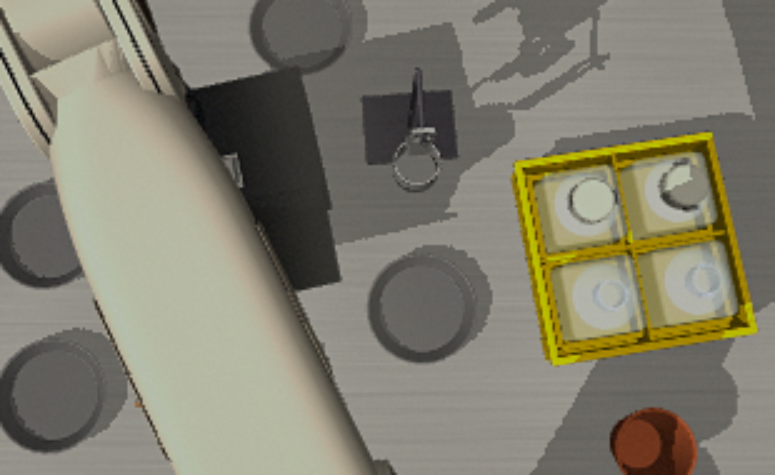

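```bash
python3 to.py .5595 -.193 .33 188.5
```

```text
t 7.6 pos [581.6 273.5 332.8] j [0.44 0.55 0.73 1.75 0.   1.79] F [0.3 0.4 0.1] grip 84.9
shift now mm [-450.1 -124.7    3.2] turn [-2.000e-03 -1.000e-03 -1.496e+00] shift if turned first [  90.8 -458.1    2.8]
```

```bash
python3 -m creep '[[[-45,-12.5,0],[0,0,0]],[[-45,-12.5,0],[0,0,0]],[[-45,-12.5,0],[0,0,0]],[[-45,-12.5,0],[0,0,0]],[[-45,-12.5,0],[0,0,0]],[[-45,-12.5,0],[0,0,0]],[[-45,-12.5,0],[0,0,0]],[[-45,-12.5,0],[0,0,0]],[[-45,-12.5,0],[0,0,0]],[[-45,-12.5,0],[0,0,0]]]' >/dev/null
python3 -m creep '[[[0,0,10],[0,0,-0.166]],[[0,0,10],[0,0,-0.166]],[[0,0,10],[0,0,-0.166]],[[0,0,10],[0,0,-0.166]],[[0,0,10],[0,0,-0.166]],[[0,0,10],[0,0,-0.166]],[[0,0,10],[0,0,-0.166]],[[0,0,10],[0,0,-0.166]],[[0,0,10],[0,0,-0.166]],[[0,0,0],[0,0,0]],[[0,0,0],[0,0,0]]]' >/dev/null
python3 to.py .5595 -.193 .13 188.5
python3 - <<'E'
from h import *
p=vision.camera("side");P=cloud(p);X,Y,Z=P[...,0],P[...,1],P[...,2]
for c in((.5595,-.193),(.577,-.311)):
    m=(abs(Z-.149)<.004)&(np.hypot(X-c[0],Y-c[1])<.045);v,u=np.where(m)
    (uc,vc),r=cv2.minEnclosingCircle(np.stack([u,v],1).astype(np.float32));print(m.sum(),P[m].mean(0),uc,vc,r)
i=p["image"][60:170,270:420];cv2.imwrite("pics/e.png",cv2.resize(i,None,fx=4,fy=4))
E
```

```text
t 10.22 pos [ 559.6 -192.9  244.1] j [-0.33  0.42  0.3   1.44 -0.   -0.48] F [ 0.  -0.2  0.1] grip 85.2
shift now mm [ 1.000e-01 -1.000e-01  1.141e+02] turn [-0.     0.    -0.004] shift if turned first [ 1.000e-01 -1.000e-01  1.141e+02]
136 [ 0.55814437 -0.18990713  0.14855378] 333.6333312988281 137.5 7.779419422149658
45 [ 0.574546   -0.31008685  0.14815076] 335.0 115.0 9.055485725402832
```

View pics/e.png

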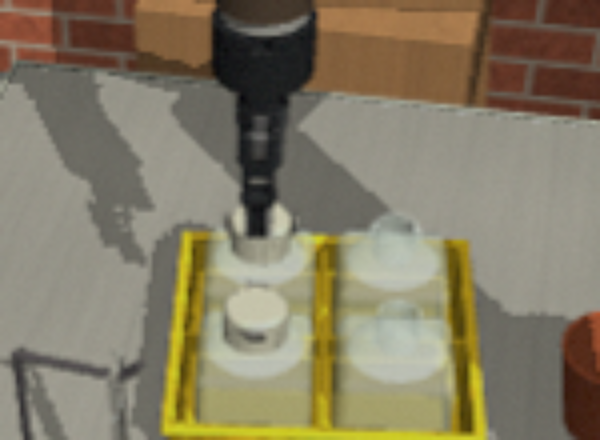

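```bash
python3 -m creep '[[[0,0,40],[0,0,0]],[[0,0,40],[0,0,0]],[[0,0,20],[0,0,0]],[[0,0,8],[0,0,0]],[[0,0,7],[0,0,0]],[[0,0,0],[0,0,0]]]'
python3 -m creep '[[[0,0,0],[0,0,0]],[[0,0,0],[0,0,0]],[[0,0,0],[0,0,0]],[[0,0,0],[0,0,0]],[[0,0,0],[0,0,0]],[[0,0,0],[0,0,0]],[[0,0,0],[0,0,0]],[[0,0,0],[0,0,0]]]' 45
```

```text
clock: 11.02
eef_pos: [0.5599, -0.193, 0.1293]
tool_rot: [-0.073, 0.997, -0.0, 0.0]
ft_force: [1.0, -1.6, -0.2]
grip_width: 0.0847
grasp_force: 0.0
clock: 12.02
eef_pos: [0.5609, -0.1935, 0.1315]
tool_rot: [-0.073, 0.997, -0.001, 0.002]
ft_force: [-0.5, -0.4, 6.4]
grip_width: 0.0543
grasp_force: 65.5
```

```bash
python3 -m creep '[[[0,0,0],[0,0,-0.1]],[[0,0,0],[0,0,-0.1]],[[0,0,0],[0,0,0]]]'
python3 - <<'E'
from h import *
o=st();print(o["ft_torque"])
p=vision.camera("side");i=p["image"][80:170,280:400];cv2.imwrite("pics/f.png",cv2.resize(i,None,fx=5,fy=5,interpolation=cv2.INTER_CUBIC))
E
```

```text
clock: 12.4
eef_pos: [0.5614, -0.1933, 0.1315]
tool_rot: [-0.173, 0.985, -0.001, 0.003]
ft_force: [0.3, 0.7, 6.2]
grip_width: 0.0542
grasp_force: 65.4
12.4 [ 0.5614 -0.1933  0.1315] [[-0.94, -0.34, 0.005], [-0.34, 0.94, -0.001], [-0.005, -0.003, -1.0]] [-0.332  0.478  0.085  1.173  0.    -0.679] [0.3 0.7 6.2] 0.054166974826734916
[ 0.07861503 -0.01445304  0.00227712]
```

View pics/f.png

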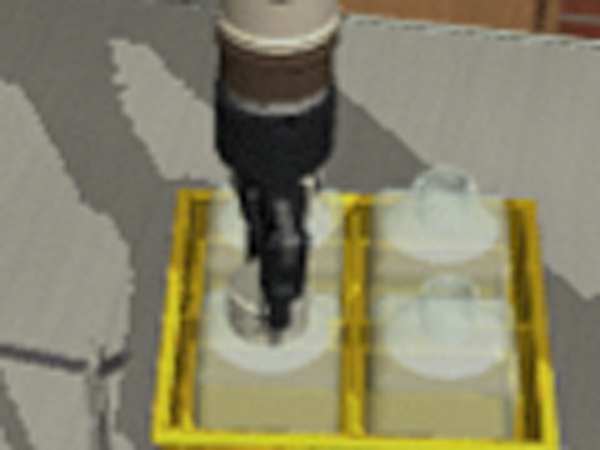

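```bash
python3 -m creep '[[[0,0,0],[0,0,-0.16]],[[0,0,0],[0,0,-0.16]],[[0,0,0],[0,0,-0.16]],[[0,0,0],[0,0,-0.16]],[[0,0,0],[0,0,-0.16]],[[0,0,0],[0,0,-0.16]],[[0,0,0],[0,0,-0.16]],[[0,0,0],[0,0,-0.16]],[[0,0,0],[0,0,0]]]'
python3 -m creep '[[[0,0,-3],[0,0,0]],[[0,0,-4],[0,0,0]],[[0,0,-6],[0,0,0]],[[0,0,0],[0,0,0]]]'
```

```text
clock: 13.58
eef_pos: [0.561, -0.1942, 0.1316]
tool_rot: [0.727, -0.687, 0.003, -0.0]
ft_force: [-0.1, -2.6, 7.3]
grip_width: 0.0542
grasp_force: 65.4
clock: 14.08
eef_pos: [0.5596, -0.194, 0.1421]
tool_rot: [0.726, -0.688, 0.001, 0.001]
ft_force: [0.4, -4.6, -0.5]
grip_width: 0.0542
grasp_force: 64.9
```

```bash
python3 -m creep '[[[0,0,-30],[0,0,0]],[[0,0,-50],[0,0,0]],[[0,0,-50],[0,0,0]],[[0,0,-50],[0,0,0]],[[0,0,0],[0,0,0]]]'; python3 to.py .504 .2034 .32 193
```

```text
clock: 14.7
eef_pos: [0.5612, -0.1924, 0.327]
tool_rot: [0.727, -0.687, 0.004, -0.003]
ft_force: [-0.2, -0.2, -1.2]
grip_width: 0.0445
grasp_force: 0.0
t 14.7 pos [ 561.2 -192.4  327. ] j [-0.33  0.42  0.5   1.64  0.   -1.96] F [-0.2 -0.2 -1.2] grip 44.5
shift now mm [-398.4   35.     6.1] turn [-0.009  0.005  1.4  ] shift if turned first [-33.3 398.5   7. ]
```

Run:
```python
from h import *
a=[]
for n in("top","side"):
    p=vision.camera(n)
    for r in vision.place_of(p,"cap3_c")[:4]: print(n,round(r["score"],2),np.round(r["position"],1),np.round(deproj(p,r["position"]),3))
    P=cloud(p);np.savez(f"pics/{n}2.npz",P=P,I=p["image"])
    i=p["image"]
    a.append(cv2.resize(i[160:290,350:500] if n=="top" else i[60:190,280:430],(600,290*520//290//1),interpolation=cv2.INTER_CUBIC))
cv2.imwrite("pics/g.png",cv2.resize(np.hstack(a),(800,347)))
```

```text
top 0.48 [397.1 168.5] [ 0.725 -0.195  0.036]
top 0.25 [335.3 191.5] [0.637 0.025 0.063]
side 0.68 [290.1 157.5] [ 0.716 -0.185  0.03 ]
```

View pics/g.png

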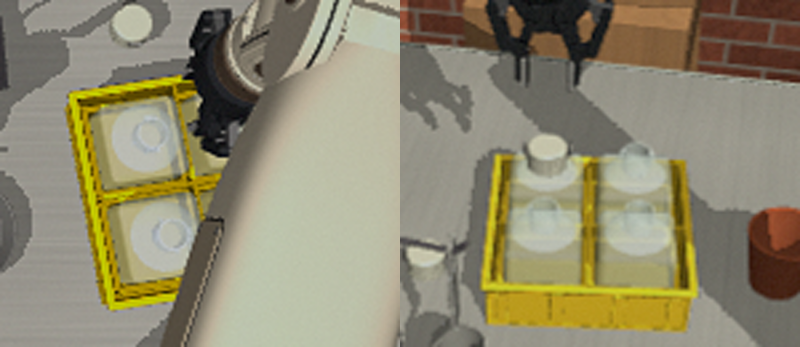

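Run:
```python
from h import *
for n in("top","side"):
    d=np.load(f"pics/{n}2.npz");P=d["P"];I=d["I"];X,Y,Z=P[...,0],P[...,1],P[...,2]
    m=(np.hypot(X-.561,Y+.192)<.07)&(Z>.2);print(n,"gripper min z",np.sort(Z[m])[:12].round(4))
    m=(np.hypot(X-.722,Y+.19)<.06)&(Z>.004)
    q=P[m];print(len(q),q.min(0).round(3),q.max(0).round(3));t=q[q[:,2]>.026];print("top",len(t),t.mean(0).round(4),t[:,2].std(),t.min(0).round(3),t.max(0).round(3))
    c,r=cv2.minEnclosingCircle((t[:,:2]*1000).astype(np.float32));print(c,r)
    A=np.c_[t[:,:2]-t[:,:2].mean(0),np.ones(len(t))];print("plane",np.linalg.lstsq(A,t[:,2],rcond=None)[0].round(3))
    v,u=np.where(m);c=I[max(v.min()-8,0):v.max()+8,u.min()-10:u.max()+10];cv2.imwrite(f"pics/h{n}.png",cv2.resize(c,(380,380),interpolation=cv2.INTER_CUBIC))
cv2.imwrite("pics/hh.png",np.hstack([cv2.imread("pics/htop.png"),cv2.imread("pics/hside.png")]))
```

```text
top gripper min z [0.3305 0.3351 0.3361 0.3362 0.3368 0.3389 0.3396 0.3397 0.3406 0.3413
 0.342  0.3435]
318 [ 0.669 -0.248  0.004] [ 0.773 -0.132  0.04 ]
top 199 [ 0.7263 -0.203   0.0336] 0.002838702533617137 [ 0.695 -0.231  0.026] [ 0.758 -0.178  0.04 ]
(727.078125, -202.38119506835938) 32.0112190246582
plane [-0.066 -0.054  0.034]
side gripper min z [0.3257 0.3266 0.3276 0.3278 0.329  0.3292 0.3297 0.3298 0.3307 0.3313
 0.3315 0.3319]
163 [ 0.693 -0.228  0.004] [ 0.758 -0.17   0.035]
top 90 [ 0.7245 -0.1965  0.0299] 0.0018358154080949539 [ 0.697 -0.228  0.026] [ 0.755 -0.174  0.035]
(725.5527954101562, -201.95925903320312) 29.176006317138672
plane [ 0.007 -0.011  0.03 ]
```

View pics/hh.png

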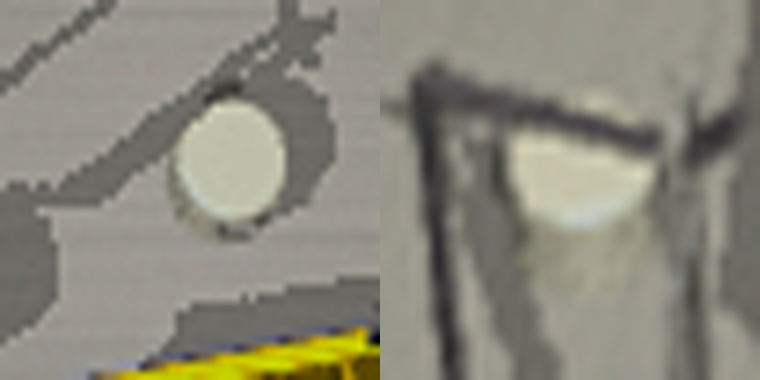

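```bash
python3 - <<'E'
s=open('to.py').read()
s=s.replace('[0,0,-1]]))','[0,0,-1]]))*R.from_rotvec([0,np.radians(float(sys.argv[5])) if len(sys.argv)>5 else 0,0])')
open('to.py','w').write(s)
E
python3 -m creep '[[[0,0,0],[0,0,0.172]],[[0,0,0],[0,0,0.172]],[[0,0,0],[0,0,0.172]],[[0,0,0],[0,0,0.172]],[[0,0,0],[0,0,0.172]],[[0,0,0],[0,0,0.172]],[[0,0,0],[0,0,0.172]],[[0,0,0],[0,0,0.172]],[[0,0,0],[0,0,0.172]],[[0,0,0],[0,0,0.172]],[[0,0,0],[0,0,0.172]],[[0,0,0],[0,0,0]]]' 85 >/dev/null
python3 -m creep '[[[0,0,0],[0,-0.13,0]],[[0,0,0],[0,-0.13,0]],[[0,0,0],[0,0,0]]]' >/dev/null; python3 to.py .725 -.199 .15 164.7 -15
```

```text
t 16.77 pos [ 555.5 -191.5  319.3] j [-0.34  0.19  0.14  1.26  0.02 -0.08] F [-0.4 -0.3  0.1] grip 85.0
shift now mm [-117.9   36.9  205.4] turn [ 0.001 -0.009  0.003] shift if turned first [-116.    37.5  206.3]
```

```bash
python3 -m creep '[[[-40,9.3,10.7],[0,0,0]],[[-40,9.3,10.7],[0,0,0]],[[-40,9.3,10.7],[0,0,0]],[[-40,9.3,10.7],[0,0,0]],[[0,0,0],[0,0,0]]]' >/dev/null;python3 to.py .725 -.199 .15 164.7 -15
python3 -m creep '[[[10.5,0,40.5],[0,0,0]],[[10.5,0,40.5],[0,0,0]],[[10.5,0,40.5],[0,0,0]],[[10.5,0,40.5],[0,0,0]],[[0,0,0],[0,0,0]]]' >/dev/null; python3 to.py .725 -.199 .013 164.7 -15
```

```text
t 17.4 pos [ 732.2 -200.2  316.7] j [-0.27  0.58  0.7   1.44  0.   -0.  ] F [ 0.1  0.1 -0.5] grip 85.1
shift now mm [ 48.9  -0.7 159.5] turn [ 0.001 -0.008  0.004] shift if turned first [ 50.2  -0.8 159.1]
t 18.02 pos [ 727.  -200.1  149.3] j [-0.27  0.6   0.3   1.02  0.   -0.  ] F [ 0.  -0.4 -0.1] grip 84.7
shift now mm [ 35.8   0.6 131.5] turn [ 0.    -0.012  0.002] shift if turned first [ 37.4   0.5 131. ]
```

```bash
python3 -m creep '[[[11,0,40],[0,0,0]],[[11,0,40],[0,0,0]],[[9,0,32],[0,0,0]],[[4,0,14],[0,0,0]],[[1,0,5],[0,0,0]],[[0,0,0],[0,0,0]]]' ; python3 to.py .725 -.199 .013 164.7 -15
python3 -m creep '[[[0,0,0],[0,0,0]],[[0,0,0],[0,0,0]],[[0,0,0],[0,0,0]],[[0,0,0],[0,0,0]],[[0,0,0],[0,0,0]],[[0,0,0],[0,0,0]],[[0,0,0],[0,0,0]],[[0,0,0],[0,0,0]]]' 45
```

```text
clock: 18.77
eef_pos: [0.7306, -0.2009, 0.0205]
tool_rot: [0.131, 0.983, -0.017, 0.13]
ft_force: [0.3, 0.1, 1.6]
grip_width: 0.085
grasp_force: 0.0
t 18.77 pos [ 730.6 -200.9   20.5] j [-0.27  0.7   0.13  0.73  0.   -0.  ] F [0.3 0.1 1.6] grip 85.0
shift now mm [7.6 0.4 5.7] turn [0.    0.001 0.001] shift if turned first [7.6 0.4 5.7]
clock: 19.77
eef_pos: [0.7304, -0.2011, 0.0212]
tool_rot: [0.131, 0.983, -0.018, 0.13]
ft_force: [-1.4, -0.6, 5.6]
grip_width: 0.0525
grasp_force: 61.5
```

```bash
python3 -m creep '[[[0,0,0],[0,0,0]],[[0,0,0],[0,0,0]],[[0,0,0],[0,0,0]],[[5,0,6],[0,0,0]],[[0,0,0],[0,0,0]]]' 80 >/dev/null;  python3 to.py .725 -.199 .013 164.7 -15
python3 -m creep '[[[0,0,0],[0,0,0]],[[0,0,0],[0,0,0]],[[0,0,0],[0,0,0]],[[0,0,0],[0,0,0]],[[0,0,0],[0,0,0]],[[0,0,0],[0,0,0]],[[0,0,0],[0,0,0]],[[0,0,0],[0,0,0]]]' 45
python3 -m creep '[[[-2,0,-8],[0,0,0]],[[-3,0,-10],[0,0,0]],[[-4,0,-15],[0,0,0]],[[-4,0,-15],[0,0,0]],[[0,0,0],[0,0,0]]]'
```

```text
t 20.4 pos [ 724.5 -199.2    9.6] j [-0.27  0.71  0.11  0.71  0.   -0.  ] F [ 0.4 -0.3 -0.8] grip 80.0
shift now mm [-1.3  0.3 -3.2] turn [ 0.    -0.005  0.001] shift if turned first [-1.3  0.3 -3.2]
clock: 21.4
eef_pos: [0.7264, -0.1997, 0.0119]
tool_rot: [0.131, 0.983, -0.017, 0.129]
ft_force: [-0.1, -0.6, 4.5]
grip_width: 0.054
grasp_force: 63.4
clock: 22.02
eef_pos: [0.7279, -0.2002, 0.0643]
tool_rot: [0.131, 0.982, -0.018, 0.131]
ft_force: [0.5, 1.1, -0.1]
grip_width: 0.0539
grasp_force: 63.1
```

```bash
python3 -m creep '[[[-7,0,-28],[0,0,0]],[[-7,0,-28],[0,0,0]],[[-7,0,-28],[0,0,0]],[[-7,0,-28],[0,0,0]],[[-7,0,-28],[0,0,0]],[[-7,0,-28],[0,0,0]],[[-7,0,-28],[0,0,0]],[[-7,0,-28],[0,0,0]],[[-7,0,-28],[0,0,0]],[[0,0,0],[0,0,0]]]' >/dev/null
python3 -m creep '[[[30,0,-5],[0,0.065,0]],[[30,0,-3],[0,0.065,0]],[[30,0,-1],[0,0.065,0]],[[30,0,0],[0,0.065,0]],[[0,0,0],[0,0,0]]]' ; python3 to.py .504 .2034 .32 193
```

```text
clock: 23.9
eef_pos: [0.6056, -0.1668, 0.3082]
tool_rot: [0.133, 0.991, 0.0, -0.002]
ft_force: [0.7, -0.3, -0.6]
grip_width: 0.0539
grasp_force: 63.2
t 23.9 pos [ 605.6 -166.8  308.2] j [-0.27  0.51  0.59  1.66  0.   -0.  ] F [ 0.7 -0.3 -0.6] grip 53.9
shift now mm [195.3 330.6 -11.1] turn [ 0.001 -0.003 -0.493] shift if turned first [ 15.7 383.6 -11.8]
```

```bash
python3 -m creep '[[[0,0,-5],[0,0,-0.123]],[[0,0,-5],[0,0,-0.123]],[[0,0,-5],[0,0,-0.123]],[[0,0,-5],[0,0,-0.123]],[[0,0,0],[0,0,0]]]' >/dev/null
python3 -m creep '[[[1.5,38,0],[0,0,0]],[[1.5,38,0],[0,0,0]],[[1.5,38,0],[0,0,0]],[[1.5,38,0],[0,0,0]],[[1.5,38,0],[0,0,0]],[[1.5,38,0],[0,0,0]],[[1.5,38,0],[0,0,0]],[[1.5,38,0],[0,0,0]],[[1.5,38,0],[0,0,0]],[[1.5,38,0],[0,0,0]],[[0,0,0],[0,0,0]]]' ; python3 to.py .504 .2034 .155 193
```

```text
clock: 25.9
eef_pos: [0.506, 0.2022, 0.3292]
tool_rot: [-0.114, 0.993, 0.0, -0.0]
ft_force: [0.2, 0.3, -1.1]
grip_width: 0.0535
grasp_force: 63.2
t 25.9 pos [506.  202.2 329.2] j [0.38 0.32 0.36 1.61 0.   0.15] F [ 0.2  0.3 -1.1] grip 53.5
shift now mm [  1.6   1.5 174.2] turn [ 0.    -0.     0.002] shift if turned first [  1.7   1.6 174.2]
```

```bash
python3 -m creep '[[[1,0,40],[0,0,0]],[[0,0,40],[0,0,0]],[[0,0,40],[0,0,0]],[[0,0,35],[0,0,0]],[[0,0,20],[0,0,0]],[[0,0,3],[0,0,0]],[[0,0,0],[0,0,0]]]' 
python3 -m creep '[[[0,0,0],[0,0,0]],[[0,0,0],[0,0,0]],[[0,0,0],[0,0,0]],[[0,0,0],[0,0,0]],[[0,0,-40],[0,0,0]],[[0,0,-50],[0,0,0]],[[0,0,-50],[0,0,0]],[[0,0,-50],[0,0,0]],[[0,0,0],[0,0,0]]]' 80;python3 to.py .577 -.3115 .30 98.5
```

```text
clock: 26.78
eef_pos: [0.5061, 0.1993, 0.1525]
tool_rot: [-0.112, 0.994, 0.0, 0.0]
ft_force: [0.6, 0.2, -0.8]
grip_width: 0.0537
grasp_force: 63.2
clock: 27.9
eef_pos: [0.5074, 0.2004, 0.3472]
tool_rot: [-0.113, 0.994, 0.001, 0.005]
ft_force: [0.1, 0.0, 0.5]
grip_width: 0.08
grasp_force: 0.0
t 27.9 pos [507.4 200.4 347.2] j [0.38 0.31 0.4  1.65 0.   0.15] F [0.1 0.  0.5] grip 80.0
shift now mm [  47.5 -514.5   45.9] turn [0.009 0.006 1.649] shift if turned first [-516.6   -6.8   47.2]
```

```bash
python3 -m creep '[[[4,-43,0],[0,0,0]],[[4,-43,0],[0,0,0]],[[4,-43,0],[0,0,0]],[[4,-43,0],[0,0,0]],[[4,-43,0],[0,0,0]],[[4,-43,0],[0,0,0]],[[4,-43,0],[0,0,0]],[[4,-43,0],[0,0,0]],[[4,-43,0],[0,0,0]],[[4,-43,0],[0,0,0]],[[4,-43,0],[0,0,0]],[[4,-43,0],[0,0,0]]]' 85 >/dev/null
python3 -m creep '[[[0,0,8],[0,0,0.165]],[[0,0,8],[0,0,0.165]],[[0,0,8],[0,0,0.165]],[[0,0,8],[0,0,0.165]],[[0,0,8],[0,0,0.165]],[[0,0,8],[0,0,0.165]],[[0,0,8],[0,0,0.165]],[[0,0,8],[0,0,0.165]],[[0,0,8],[0,0,0.165]],[[0,0,8],[0,0,0.165]],[[0,0,0],[0,0,0]]]' >/dev/null
python3 to.py .577 -.3115 .12 98.5
python3 - <<'E'
from h import *
for n in ("top","side"):
    p=vision.camera(n);P=cloud(p);X,Y,Z=P[...,0],P[...,1],P[...,2]
    m=(abs(Z-.149)<.004)&(np.hypot(X-.577,Y+.311)<.05);print(n,m.sum(),P[m].min(0),P[m].max(0))
    for r in vision.place_of(p,"cap0_c")[:4]: print(n,round(r["score"],2),np.round(r["position"],1),np.round(deproj(p,r["position"]),3))
    if n=="top": a=p["image"][180:280,180:340]
cv2.imwrite("pics/i.png",cv2.resize(a,None,fx=4,fy=4,interpolation=cv2.INTER_CUBIC))
E
```

```text
t 30.77 pos [ 573.8 -313.5  260. ] j [-0.5   0.56  0.56  1.57 -0.    0.92] F [-0.4 -0.   0.5] grip 85.0
shift now mm [  1.2   3.9 140. ] turn [-0.003 -0.002  0.001] shift if turned first [  1.5   3.5 140. ]
top 217 [ 0.54523699 -0.34101304  0.14504963] [ 0.60928188 -0.28703419  0.15298781]
side 115 [ 0.54433057 -0.33409201  0.14526018] [ 0.60873464 -0.28066821  0.15296283]
```

View pics/i.png

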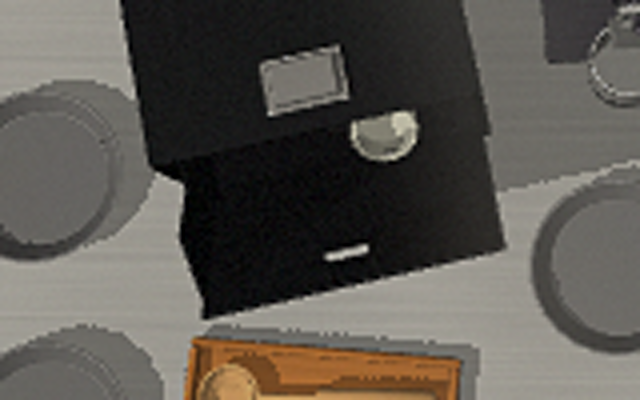

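```bash
python3 -m creep '[[[1,2,40],[0,0,0]],[[0,1.5,40],[0,0,0]],[[0,0,35],[0,0,0]],[[0,0,13],[0,0,0]],[[0,0,9],[0,0,0]],[[0,0,0],[0,0,0]]]'
python3 -m creep '[[[0,0,0],[0,0,0]],[[0,0,0],[0,0,0]],[[0,0,0],[0,0,0]],[[0,0,0],[0,0,0]],[[0,0,0],[0,0,0]],[[0,0,0],[0,0,0]],[[0,0,0],[0,0,0]],[[0,0,0],[0,0,0]]]' 45
python3 -m creep '[[[0,0,0],[0,0,-0.1]],[[0,0,0],[0,0,-0.1]],[[0,0,0],[0,0,0]]]'; python3 -c "
from h import *
print(bot.get_obs()['ft_torque'])"
```

```text
clock: 31.72
eef_pos: [0.5783, -0.3127, 0.1258]
tool_rot: [0.653, 0.757, 0.0, 0.001]
ft_force: [0.4, 0.7, 0.3]
grip_width: 0.0851
grasp_force: 0.0
clock: 32.72
eef_pos: [0.5792, -0.3134, 0.1284]
tool_rot: [0.653, 0.757, 0.0, 0.003]
ft_force: [-1.1, -0.0, 7.8]
grip_width: 0.0539
grasp_force: 65.3
clock: 33.1
eef_pos: [0.5794, -0.3129, 0.1284]
tool_rot: [0.574, 0.819, 0.001, 0.003]
ft_force: [-0.4, 1.2, 7.5]
grip_width: 0.0542
grasp_force: 65.3
[ 0.26201886  0.2795644  -0.00699518]
```

```bash
python3 -m creep '[[[0,0,0],[0,0,-0.16]],[[0,0,0],[0,0,-0.16]],[[0,0,0],[0,0,-0.16]],[[0,0,0],[0,0,-0.16]],[[0,0,0],[0,0,-0.16]],[[0,0,0],[0,0,-0.16]],[[0,0,0],[0,0,-0.16]],[[0,0,0],[0,0,-0.16]],[[0,0,0],[0,0,0]]]'
python3 -m creep '[[[0,0,-2],[0,0,0]],[[0,0,-3],[0,0,0]],[[0,0,-3],[0,0,0]],[[0,0,-3],[0,0,0]],[[0,0,0],[0,0,0]]]'
python3 -m creep '[[[0,0,-3],[0,0,0]],[[0,0,-4],[0,0,0]],[[0,0,-4],[0,0,0]],[[0,0,-4],[0,0,0]],[[0,0,0],[0,0,0]]]'
```

```text
clock: 34.22
eef_pos: [0.5799, -0.3132, 0.1284]
tool_rot: [-0.029, 1.0, -0.001, 0.003]
ft_force: [0.9, 0.8, 6.1]
grip_width: 0.0545
grasp_force: 65.2
clock: 34.85
eef_pos: [0.578, -0.3126, 0.1364]
tool_rot: [-0.028, 1.0, -0.0, 0.0]
ft_force: [-0.2, -0.2, -0.4]
grip_width: 0.0543
grasp_force: 64.6
clock: 35.48
eef_pos: [0.5782, -0.3126, 0.1518]
tool_rot: [-0.028, 1.0, -0.0, 0.0]
ft_force: [-0.1, -0.0, 0.0]
grip_width: 0.0538
grasp_force: 64.6
```

```bash
python3 -m creep '[[[0,0,-4],[0,0,0]],[[0,0,-6],[0,0,0]],[[0,0,-7],[0,0,0]],[[0,0,-7],[0,0,0]],[[0,0,-6],[0,0,0]],[[0,0,-3],[0,0,0]],[[0,0,0],[0,0,0]]]'
python3 -m creep '[[[0,0,-4],[0,0,0]],[[0,0,-8],[0,0,0]],[[0,0,-11],[0,0,0]],[[0,0,-13],[0,0,0]],[[0,0,-14],[0,0,0]],[[0,0,-14],[0,0,0]],[[0,0,-14],[0,0,0]],[[0,0,-14],[0,0,0]],[[0,0,-12],[0,0,0]],[[0,0,-8],[0,0,0]],[[0,0,-4],[0,0,0]],[[0,0,0],[0,0,0]]]';python3 to.py .4825 .297 .31 193
```

```text
clock: 36.35
eef_pos: [0.578, -0.3126, 0.1845]
tool_rot: [-0.028, 1.0, -0.0, 0.0]
ft_force: [-0.3, 0.6, -1.4]
grip_width: 0.0543
grasp_force: 64.6
clock: 37.85
eef_pos: [0.5779, -0.3125, 0.3001]
tool_rot: [-0.028, 1.0, 0.0, -0.0]
ft_force: [0.2, -0.1, -1.3]
grip_width: 0.0543
grasp_force: 64.6
t 37.85 pos [ 577.9 -312.5  300.1] j [-0.5   0.58  0.69  1.68  0.   -0.55] F [ 0.2 -0.1 -1.3] grip 54.3
shift now mm [ 61.1 613.9  -9.8] turn [ 0.    -0.    -0.171] shift if turned first [-44.1 615.4  -9.9]
```

```bash
python3 -m creep '[[[-1,8,-3],[0,0,-0.03]],[[-1,14,-5],[0,0,-0.04]],[[-1,20,-5],[0,0,-0.05]],[[-1,25,-5],[0,0,-0.05]],[[-2,30,-3],[0,0,0]],[[-2,32,0],[0,0,0]],[[-2,32,0],[0,0,0]],[[-2,32,0],[0,0,0]],[[-2,32,0],[0,0,0]],[[-2,32,0],[0,0,0]],[[-2,32,0],[0,0,0]],[[-2,32,0],[0,0,0]]]' >/dev/null
python3 -m creep '[[[-2,32,0],[0,0,0]],[[-2,32,0],[0,0,0]],[[-2,32,0],[0,0,0]],[[-2,32,0],[0,0,0]],[[-2,32,0],[0,0,0]],[[-2,32,0],[0,0,0]],[[-2,32,0],[0,0,0]],[[-2,28,0],[0,0,0]],[[-2,20,0],[0,0,0]],[[-2,12,0],[0,0,0]],[[0,4,0],[0,0,0]],[[0,0,0],[0,0,0]]]';python3 to.py .4825 .297 .16 193
```

```text
clock: 40.85
eef_pos: [0.4869, 0.2903, 0.3211]
tool_rot: [-0.113, 0.994, -0.0, -0.0]
ft_force: [-0.4, -0.1, -1.2]
grip_width: 0.0542
grasp_force: 64.6
t 40.85 pos [486.9 290.3 321.1] j [ 0.54  0.37  0.41  1.61 -0.    0.31] F [-0.4 -0.1 -1.2] grip 54.2
shift now mm [  2.8   7.6 161.1] turn [-0.    -0.    -0.001] shift if turned first [  2.8   7.5 161.1]
```

```bash
python3 -m creep '[[[1,2,12],[0,0,0]],[[1,3,22],[0,0,0]],[[1,2,28],[0,0,0]],[[0,0,30],[0,0,0]],[[0,0,30],[0,0,0]],[[0,0,25],[0,0,0]],[[0,0,15],[0,0,0]],[[0,0,6],[0,0,0]],[[0,0,0],[0,0,0]]]' 
python3 -m creep '[[[0,0,0],[0,0,0]],[[0,0,0],[0,0,0]],[[0,0,0],[0,0,0]],[[0,0,0],[0,0,0]],[[0,0,-40],[0,0,0]],[[0,0,-50],[0,0,0]],[[0,0,-50],[0,0,0]],[[0,0,0],[0,0,0]]]' 80;python3 to.py .394 .226 .30 193
```

```text
clock: 41.98
eef_pos: [0.4825, 0.2967, 0.1533]
tool_rot: [-0.113, 0.994, 0.0, 0.0]
ft_force: [-0.4, 0.0, -0.5]
grip_width: 0.0541
grasp_force: 64.6
clock: 42.98
eef_pos: [0.4843, 0.298, 0.2984]
tool_rot: [-0.113, 0.994, 0.002, 0.005]
ft_force: [0.2, -0.6, -0.6]
grip_width: 0.0801
grasp_force: 0.0
t 42.98 pos [484.3 298.  298.4] j [0.55 0.36 0.34 1.54 0.   0.33] F [ 0.2 -0.6 -0.6] grip 80.1
shift now mm [104.1 -49.9  -2.8] turn [ 0.003  0.01  -0.001] shift if turned first [104.2 -49.8  -1.6]
```

```bash
python3 -m creep '[[[20,-10,0],[0,0,0]],[[20,-13,0],[0,0,0]],[[20,-13,0],[0,0,0]],[[18,-10,0],[0,0,0]],[[10,-3,0],[0,0,0]],[[0,0,0],[0,0,0]]]' 0 >/dev/null;python3 to.py .4086 .2306 .134 193
python3 - <<'E'
from h import *
for n in("top","side"):
    p=vision.camera(n)
    for q in("cap0_c","saucer","bucket_rim"):
        for r in vision.place_of(p,q)[:4]:print(n,q,round(r["score"],2),np.round(r["position"],1),np.round(deproj(p,r["position"]),3))
    a=p["image"][180:270,200:350] if n=="top" else p["image"][180:310,240:440]
    cv2.imwrite(f"pics/j{n}.png",cv2.resize(a,(400,260),interpolation=cv2.INTER_CUBIC))
cv2.imwrite("pics/j.png",np.hstack([cv2.imread("pics/jtop.png"),cv2.imread("pics/jside.png")]))
E
```

```text
t 43.73 pos [407.2 229.2 292.9] j [0.51 0.16 0.06 1.47 0.   0.29] F [-0.2 -0.1  0.2] grip -0.1
shift now mm [ -1.7   1.  158.9] turn [ 0.    -0.    -0.001] shift if turned first [ -1.7   1.  158.9]
top saucer 0.93 [188.7 285.3] [0.328 0.524 0.007]
top saucer 0.83 [288.9 139.2] [0.848 0.19  0.004]
top saucer 0.77 [189.9 223.3] [0.539 0.533 0.008]
top saucer 0.68 [334.  244.8] [0.461 0.03  0.006]
top bucket_rim 0.6 [264.2 246.4] [0.424 0.196 0.513]
side cap0_c 0.55 [352.4 154.1] [ 0.496 -0.229  0.047]
side cap0_c 0.29 [380.2 295.4] [0.34  0.283 0.02 ]
side saucer 0.93 [377.3 390.7] [0.32  0.518 0.005]
side saucer 0.79 [352.3 223.5] [0.452 0.046 0.005]
side saucer 0.79 [219.2 240.9] [0.844 0.195 0.005]
side saucer 0.76 [287.  378.4] [0.534 0.536 0.004]
side bucket_rim 0.62 [351.1 243.6] [0.436 0.224 0.155]
```

View pics/j.png

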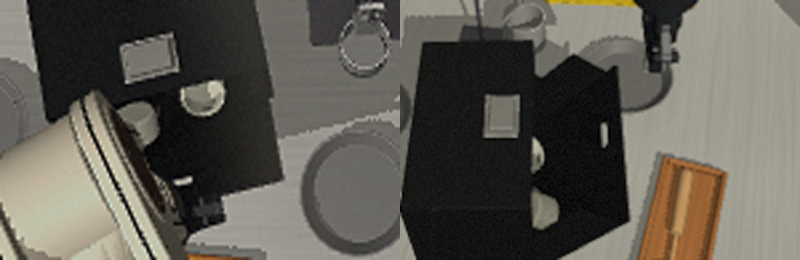

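```bash
python3 -m creep '[[[0,0,40],[0,0,0]],[[0,0,45],[0,0,0]],[[0,0,45],[0,0,0]],[[0,0,25],[0,0,0]],[[0,0,4],[0,0,0]],[[0,0,0],[0,0,0]]]' >/dev/null
python3 -m creep '[[[-10,0,0],[0,0,0]],[[-15,0,-6],[0,0,0]],[[-15,0,-6],[0,0,0]],[[-15,0,-6],[0,0,0]],[[-15,0,-6],[0,0,0]],[[-15,0,-5],[0,0,0]],[[-15,0,-5],[0,0,0]],[[-12,0,-4],[0,0,0]],[[-8,0,-3],[0,0,0]],[[0,0,0],[0,0,0]]]'; python3 to.py .5343 .259 .177 193
```

```text
clock: 46.12
eef_pos: [0.5251, 0.2564, 0.1757]
tool_rot: [-0.113, 0.994, 0.0, 0.0]
ft_force: [-1.1, -0.3, 1.2]
grip_width: -0.0001
grasp_force: 0.8
t 46.12 pos [525.1 256.4 175.7] j [0.45 0.43 0.14 1.27 0.   0.23] F [-1.1 -0.3  1.2] grip -0.1
shift now mm [-9.5  0.5 -1.3] turn [ 0.     0.001 -0.001] shift if turned first [-9.5  0.5 -1.3]
```

```bash
for i in 1; do python3 -m creep '[[[-5,0,0],[0,0,0]],[[-4,0,0],[0,0,0]],[[0,0,0],[0,0,0]]]'; python3 -m creep '[[[-3,0,0],[0,0,0]],[[0,0,0],[0,0,0]]]'; done
```

```text
clock: 46.5
eef_pos: [0.5316, 0.2578, 0.1759]
tool_rot: [-0.113, 0.994, -0.0, -0.001]
ft_force: [-2.9, -1.9, 2.8]
grip_width: 0.0001
grasp_force: 1.9
clock: 46.75
eef_pos: [0.5354, 0.2587, 0.1757]
tool_rot: [-0.113, 0.994, -0.0, -0.001]
ft_force: [-6.1, -0.6, 5.2]
grip_width: -0.0003
grasp_force: 3.0
```

```bash
python3 -m creep '[[[-2,0,0],[0,0,0]],[[0,0,0],[0,0,0]]]';python3 -m creep '[[[-2,0,0],[0,0,0]],[[0,0,0],[0,0,0]]]'
```

```text
clock: 47.0
eef_pos: [0.5354, 0.2587, 0.1756]
tool_rot: [-0.113, 0.994, -0.0, -0.003]
ft_force: [-10.6, -2.9, 6.3]
grip_width: 0.0002
grasp_force: 5.7
clock: 47.25
eef_pos: [0.5354, 0.2587, 0.1756]
tool_rot: [-0.113, 0.994, -0.001, -0.005]
ft_force: [-15.9, -3.5, 10.7]
grip_width: -0.0001
grasp_force: 8.4
```

```bash
python3 -m creep '[[[8,0,0],[0,0,0]],[[20,0,0],[0,0,0]],[[40,0,0],[0,0,0]],[[40,0,-40],[0,0,0]],[[0,0,-60],[0,0,0]],[[0,0,-60],[0,0,0]],[[0,0,0],[0,0,0]]]'
python3 - <<'E'
from h import *
p=vision.camera("side");P=cloud(p);q="bucket_rim"
for r in vision.place_of(p,q)[:2]:print(round(r["score"],2),np.round(r["position"],1),np.round(deproj(p,r["position"]),3))
c,s=np.cos(.226),np.sin(.226);bx=(P[...,0]-.618)*c+(P[...,1]-.279)*s;by=-(P[...,0]-.618)*s+(P[...,1]-.279)*c;Z=P[...,2]
m=(abs(by)<.11)&(bx<-.06)&(bx>-.25)&(Z>.15)&(Z<.22);print(m.sum(),np.percentile(bx[m],[0,5,50]),np.percentile(Z[m],[5,50,95]))
for n in("top","side"):
    p=vision.camera(n);P=cloud(p);X,Y,Z=P[...,0],P[...,1],P[...,2]
    m=(Z>.012)&(Z<.03)&(np.hypot(X-.455,Y-.04)<.1)
    (cx,cy),r=cv2.minEnclosingCircle(P[m][:,:2].astype(np.float32)*1000);print("saucer",m.sum(),cx,cy,r)
    # strap and hook
    for lo,hi in((.13,.16),(.16,.18),(.18,.2),(.2,.22),(.22,.24),(.24,.255),(.255,.27),(.27,.285)):
        m=(Z>lo)&(Z<hi)&(abs(X-.62)<.025)&(abs(Y-.027)<.03);q=P[m]
        if len(q):print(n,lo,len(q),q[:,:2].min(0).round(4),q[:,:2].max(0).round(4),np.median(q,0).round(4))
    a=p["image"][160:230,300:380] if n=="top" else p["image"][130:210,270:350]
    cv2.imwrite(f"pics/k{n}.png",cv2.resize(a,(400,400),interpolation=cv2.INTER_CUBIC))
cv2.imwrite("pics/k.png",np.hstack([cv2.imread("pics/ktop.png"),cv2.imread("pics/kside.png")]))
E
```

```text
clock: 48.12
eef_pos: [0.4378, 0.237, 0.3412]
tool_rot: [-0.113, 0.994, 0.002, 0.007]
ft_force: [0.2, -0.2, -0.7]
grip_width: 0.0
grasp_force: 0.0
0.44 [301.1 238.3] [0.556 0.266 0.202]
539 [-0.07672884 -0.07632347 -0.06909523] [0.16631131 0.20288225 0.20533256]
saucer 494 455.35845947265625 30.9357852935791 75.11140441894531
top 0.13 8 [0.6179 0.0116] [0.6369 0.0392] [0.6192 0.0245 0.1535]
top 0.16 13 [0.6167 0.0126] [0.6188 0.0378] [0.6176 0.0284 0.173 ]
top 0.18 12 [0.6172 0.0113] [0.6206 0.0382] [0.6181 0.0244 0.1893]
top 0.2 10 [0.617  0.0121] [0.6195 0.0363] [0.6176 0.0285 0.2107]
top 0.22 13 [0.6168 0.0106] [0.6246 0.0368] [0.6188 0.0279 0.2302]
top 0.24 5 [0.617  0.0114] [0.619  0.0377] [0.6178 0.0345 0.2489]
top 0.255 41 [0.6029 0.0123] [0.6448 0.0382] [0.6207 0.0263 0.2649]
top 0.27 17 [0.6014 0.013 ] [0.6224 0.0355] [0.6192 0.0219 0.2723]
saucer 343 452.8410949707031 31.370288848876953 76.58087158203125
side 0.13 36 [0.6156 0.0119] [0.6365 0.0426] [0.6272 0.0349 0.1428]
side 0.16 20 [0.615  0.0116] [0.6203 0.0403] [0.617  0.0315 0.1692]
side 0.18 15 [0.6156 0.0238] [0.6195 0.0413] [0.6164 0.0386 0.1901]
side 0.2 22 [0.615  0.0167] [0.6217 0.0417] [0.6168 0.0368 0.2104]
side 0.22 26 [0.6152 0.0092] [0.6203 0.0402] [0.6172 0.0283 0.2295]
side 0.24 9 [0.6152 0.0154] [0.6193 0.0414] [0.6183 0.0391 0.2448]
side 0.255 58 [0.6013 0.015 ] [0.6441 0.0404] [0.6193 0.029  0.2624]
side 0.27 6 [0.6008 0.0231] [0.6062 0.0313] [0.6031 0.0272 0.271 ]
```

View pics/k.png

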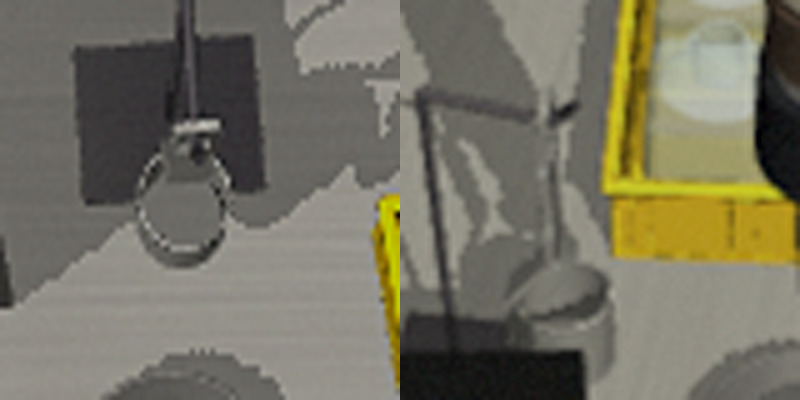

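```bash
python3 -m creep '[[[0,0,0],[0,0,0.08]],[[0,0,0],[0,0,0.077]],[[0,0,0],[0,0,0]]]' 52 >/dev/null; python3 to.py .619 .026 .33 184
python3 - <<'E'
from h import *
for n in("top","side"):
    p=vision.camera(n);P=cloud(p);X,Y,Z=P[...,0],P[...,1],P[...,2]
    m=(Z>.1)&(Z<.12)&(np.hypot(X-.6,Y-.028)<.06);q=P[m]
    (cx,cy),r=cv2.minEnclosingCircle(q[:,:2].astype(np.float32)*1000);print(n,len(q),cx,cy,r,q.min(0),q.max(0))
E
```

```text
t 48.7 pos [434.5 235.3 333.4] j [ 0.5   0.21  0.23  1.59 -0.    0.43] F [ 0.1  0.1 -0.1] grip 51.8
shift now mm [-169.4 -221.7    3.3] turn [-0.001 -0.003  0.   ] shift if turned first [-169.5 -221.7    3.4]
top 55 619.0294189453125 23.284587860107422 32.97251892089844 [ 0.58656499 -0.00439354  0.10006256] [0.65195737 0.05466157 0.11809278]
side 128 619.2946166992188 28.04803466796875 34.758487701416016 [ 0.58461432 -0.00485522  0.10001221] [0.65141843 0.05831173 0.11856276]
```

```bash
python3 -m creep '[[[-24,-31.7,0],[0,0,0]],[[-24,-31.7,0],[0,0,0]],[[-24,-31.7,0],[0,0,0]],[[-24,-31.7,0],[0,0,0]],[[-24,-31.7,0],[0,0,0]],[[-24,-31.7,0],[0,0,0]],[[-24,-31.7,0],[0,0,0]],[[0,0,0],[0,0,0]],[[0,0,0],[0,0,0]]]' >/dev/null; python3 to.py .619 .026 .216 184
```

```text
t 49.92 pos [617.5  25.9 334.5] j [ 0.04  0.49  0.63  1.71  0.   -0.03] F [0.6 0.7 0.5] grip 52.0
shift now mm [-1.700e+00 -1.000e-01  1.185e+02] turn [ 0.    -0.001 -0.   ] shift if turned first [ -1.5  -0.  118.5]
```

```bash
python3 -m creep '[[[-1.5,0,30],[0,0,0]],[[0,0,35],[0,0,0]],[[0,0,30],[0,0,0]],[[0,0,17],[0,0,0]],[[0,0,6],[0,0,0]],[[0,0,0],[0,0,0]]]'
python3 -m creep '[[[0,0,0],[0,0,0]],[[0,0,0],[0,0,0]],[[0,0,0],[0,0,0]],[[0,0,0],[0,0,0]],[[0,0,0],[0,0,0]],[[0,0,0],[0,0,0]]]' 10
python3 -m creep '[[[0,0,-3],[0,0,0]],[[0,0,-5],[0,0,0]],[[0,0,-5],[0,0,0]],[[0,0,-4],[0,0,0]],[[0,0,-2],[0,0,0]],[[0,0,0],[0,0,0]]]'
```

```text
clock: 50.68
eef_pos: [0.619, 0.0267, 0.2177]
tool_rot: [-0.035, 0.999, 0.0, 0.0]
ft_force: [-0.3, -0.2, 0.3]
grip_width: 0.0521
grasp_force: 0.0
clock: 51.42
eef_pos: [0.6201, 0.0259, 0.2187]
tool_rot: [-0.035, 0.999, 0.0, 0.002]
ft_force: [0.1, -0.2, 6.0]
grip_width: 0.0266
grasp_force: 58.9
clock: 52.18
eef_pos: [0.6194, 0.0259, 0.2363]
tool_rot: [-0.035, 0.999, 0.0, 0.0]
ft_force: [0.2, -0.6, -2.5]
grip_width: 0.0264
grasp_force: 59.0
```

```bash
python3 -m creep '[[[3,0,0],[0,0,0]],[[6,0,0],[0,0,0]],[[8,0,0],[0,0,0]],[[10,0,0],[0,0,0]],[[10,0,0],[0,0,0]],[[10,0,0],[0,0,0]],[[8,0,0],[0,0,0]],[[5,0,0],[0,0,0]],[[0,0,0],[0,0,0]]]'
python3 to.py .454 .031 .24 184
python3 - <<'E'
from h import *
for n in("top","side"):
    p=vision.camera(n);P=cloud(p);X,Y,Z=P[...,0],P[...,1],P[...,2]
    m=(Z>.01)&(Z<.03)&(np.hypot(X-.455,Y-.033)<.1)
    (cx,cy),r=cv2.minEnclosingCircle(P[m][:,:2].astype(np.float32)*1000);print("saucer",m.sum(),cx,cy,r)
    for lo,hi in((.065,.1),(.115,.15),(.15,.2)):
        m=(Z>lo)&(Z<hi)&(np.hypot(X-.559,Y-.03)<.06);q=P[m]
        if len(q): print(n,lo,len(q),q.min(0).round(3),q.max(0).round(3),q.mean(0).round(4))
E
```

```text
clock: 53.3
eef_pos: [0.5593, 0.0218, 0.2363]
tool_rot: [-0.035, 0.999, 0.0, 0.0]
ft_force: [0.3, -0.6, -1.3]
grip_width: 0.0272
grasp_force: 59.0
t 53.3 pos [559.3  21.8 236.3] j [ 0.04  0.36  0.18  1.39 -0.   -0.03] F [ 0.3 -0.6 -1.3] grip 27.2
shift now mm [104.4  16.5  -3.7] turn [-0.     0.    -0.001] shift if turned first [104.4  16.6  -3.7]
saucer 244 456.9630126953125 57.87173843383789 68.63028717041016
top 0.065 9 [0.541 0.045 0.075] [0.565 0.052 0.099] [0.5551 0.0483 0.0837]
top 0.115 8 [0.544 0.049 0.125] [0.568 0.05  0.136] [0.556  0.0495 0.1312]
saucer 440 453.01275634765625 31.29928970336914 76.85628509521484
side 0.065 199 [ 0.524 -0.009  0.068] [0.585 0.057 0.1  ] [0.5538 0.0272 0.0867]
side 0.115 172 [ 0.524 -0.009  0.115] [0.59  0.055 0.15 ] [0.5558 0.0287 0.1269]
side 0.15 57 [0.554 0.008 0.15 ] [0.575 0.04  0.199] [0.562  0.0289 0.1729]
```

```bash
python3 -m creep '[[[6,1,0],[0,0,0]],[[10,1.5,0],[0,0,0]],[[14,2,0],[0,0,0]],[[15,2.5,0],[0,0,0]],[[15,2.5,0],[0,0,0]],[[15,2.5,0],[0,0,0]],[[13,2,0],[0,0,0]],[[10,1.5,0],[0,0,0]],[[6,1,0],[0,0,0]],[[0,0,0],[0,0,0]],[[0,0,0],[0,0,0]]]'
python3 -m creep '[[[0,0,8],[0,0,0]],[[0,0,12],[0,0,0]],[[0,0,14],[0,0,0]],[[0,0,12],[0,0,0]],[[0,0,8],[0,0,0]],[[0,0,4],[0,0,0]],[[0,0,0],[0,0,0]]]'
python3 to.py .454 .031 .17 184
```

```text
clock: 54.78
eef_pos: [0.455, 0.031, 0.2362]
tool_rot: [-0.035, 0.999, -0.0, 0.0]
ft_force: [-1.5, -0.3, -1.8]
grip_width: 0.0268
grasp_force: 59.0
clock: 55.65
eef_pos: [0.4545, 0.031, 0.178]
tool_rot: [-0.035, 0.999, 0.0, -0.0]
ft_force: [-0.1, 0.2, -1.8]
grip_width: 0.0269
grasp_force: 59.0
t 55.65 pos [454.5  31.  178. ] j [ 0.07  0.19 -0.21  1.18  0.   -0.  ] F [-0.1  0.2 -1.8] grip 26.9
shift now mm [ 0.5 -0.   8. ] turn [ 0.    -0.    -0.001] shift if turned first [ 0.5 -0.   8. ]
```

```bash
python3 -m creep '[[[0,0,3],[0,0,0]],[[0,0,2],[0,0,0]],[[0,0,0],[0,0,0]]]'
python3 -m creep '[[[0,0,1],[0,0,0]],[[0,0,1],[0,0,0]],[[0,0,0],[0,0,0]]]'
python3 -m creep '[[[0,0,1],[0,0,0]],[[0,0,0],[0,0,0]]]'
```

```text
clock: 56.02
eef_pos: [0.4545, 0.031, 0.1731]
tool_rot: [-0.035, 0.999, 0.0, -0.0]
ft_force: [0.1, -0.2, -2.1]
grip_width: 0.0268
grasp_force: 59.0
clock: 56.4
eef_pos: [0.4545, 0.031, 0.1711]
tool_rot: [-0.035, 0.999, 0.0, -0.0]
ft_force: [-0.6, 0.6, -2.6]
grip_width: 0.027
grasp_force: 59.0
clock: 56.65
eef_pos: [0.4547, 0.0311, 0.1706]
tool_rot: [-0.035, 0.999, 0.0, 0.0]
ft_force: [0.5, 0.2, 1.5]
grip_width: 0.0272
grasp_force: 59.4
```

Contact: Fz changed sign. Now release and back off straight up.

```bash
python3 -m creep '[[[0,0,0],[0,0,0]],[[0,0,0],[0,0,0]],[[0,0,0],[0,0,0]],[[0,0,0],[0,0,0]]]' 50
python3 -m creep '[[[0,0,-10],[0,0,0]],[[0,0,-20],[0,0,0]],[[0,0,-40],[0,0,0]],[[0,0,-50],[0,0,0]],[[40,-40,-30],[0,0,0]],[[40,-40,0],[0,0,0]],[[40,-40,0],[0,0,0]],[[0,-50,0],[0,0,0]],[[0,0,0],[0,0,0]],[[0,0,0],[0,0,0]]]'
python3 - <<'E'
from h import *
A=[]
for n in("top","side"):
    p=vision.camera(n);P=cloud(p);X,Y,Z=P[...,0],P[...,1],P[...,2]
    for lo,hi in((.011,.03),(.04,.08),(.1,.14),(.16,.24)):
        m=(Z>lo)&(Z<hi)&(np.hypot(X-.455,Y-.031)<.085);q=P[m]
        if len(q): print(n,lo,len(q),q.min(0).round(3),q.max(0).round(3),((q.min(0)+q.max(0))/2).round(4))
    a=p["image"][130:340,160:500] if n=="top" else p["image"][80:330,200:480]
    A.append(cv2.resize(a,(400,int(a.shape[0]*400/a.shape[1])),interpolation=cv2.INTER_CUBIC))
h=max(a.shape[0] for a in A);cv2.imwrite("pics/z.png",np.hstack([np.pad(a,((0,h-a.shape[0]),(0,0),(0,0))) for a in A]))
E
```

```text
clock: 57.15
eef_pos: [0.4545, 0.031, 0.1701]
tool_rot: [-0.035, 0.999, -0.0, -0.0]
ft_force: [-0.8, -0.7, -0.1]
grip_width: 0.0499
grasp_force: 0.0
clock: 58.4
eef_pos: [0.3474, -0.1457, 0.3198]
tool_rot: [-0.034, 0.999, 0.0, 0.0]
ft_force: [0.1, 0.5, 0.1]
grip_width: 0.0504
grasp_force: 0.0
top 0.011 627 [ 0.382 -0.042  0.011] [0.528 0.106 0.03 ] [0.4549 0.0321 0.0205]
top 0.04 73 [0.421 0.002 0.04 ] [0.486 0.062 0.08 ] [0.4535 0.0322 0.0601]
top 0.1 8 [0.452 0.021 0.107] [0.453 0.044 0.131] [0.4525 0.0329 0.1191]
top 0.16 36 [0.451 0.019 0.16 ] [0.457 0.046 0.225] [0.4543 0.0321 0.1927]
side 0.011 481 [ 0.379 -0.044  0.011] [0.528 0.108 0.03 ] [0.4537 0.032  0.0205]
side 0.04 211 [0.419 0.002 0.04 ] [0.485 0.065 0.079] [0.4519 0.0331 0.0598]
side 0.1 25 [0.45  0.026 0.1  ] [0.459 0.05  0.137] [0.4543 0.038  0.1185]
side 0.16 46 [0.45  0.019 0.16 ] [0.457 0.05  0.223] [0.4537 0.0347 0.1915]
```

View pics/z.png

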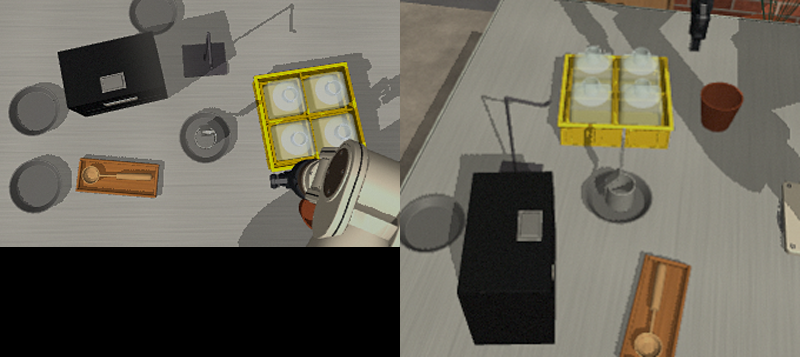

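The final picture shows the dipper upright in the saucer (crop (208,135) top, (620,190) side). The bin is shut, all four jars are open, and the spoon and its rest are in place. Handing in.

```bash
python3 -c "
from workcell import workorder
print(workorder.job_done())"
```

```text
the job is handed in; nothing more can be done
None
```

The job is handed in at about 58 s: both caps (only two jars were capped) are in the bin and it is pushed shut, the dipper stands upright in the grey saucer, and the spoon and its rest were not touched; one cap slipped onto the shelf on the way and I picked it up again, and the judge gave no verdict.

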